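# Slide the test-eye board into its notch and start the check

### The arm

A 6-joint arm with a two-finger parallel gripper is mounted at the origin on the work surface. World frame = base frame: x ahead of the robot, y to its left, z up, the work surface at z = 0. Lengths are in m, angles in rad, forces in N, time in s.
With the tool pointing down it reaches from about 0.325 to 0.775 m from the base axis. Payload 9.3 kg.
Tool frame: the origin (TCP) lies on the centre line of the jaws, within the pads' length; the fingertips stand 17 mm ahead of it and the grasp point (between the pads) lies 2 mm behind it; z points along the fingers, y is the direction in which the jaws open and shut (so a half turn about z gives the same grasp; the last joint's range is limited). The gripper opens to 85 mm and grips with 20 to 120 N. Pads are 22 mm wide; open, the fingers measure 114 mm over their backs; the gripper's body (76 mm by 85 mm) begins 54 mm behind the grasp point. The pads swing forward as they close: fully open they stand 13 mm farther back than shut.
Start: joints at [1.01, 0.259, 0.021, 1.334, 0, 1.418], TCP at [0.218, 0.505, 0.248] pointing down, gripper open.
Joint ranges: [-3.04, 3.04], [-0.91, 1.82], [-1.04, 1.36], [-1.92, 1.95], [-1.52, 1.45], [-3.14, 3.14]. Speed limits (rad/s): [2.22, 2.22, 2.79, 3.14, 3.14, 3.14].

### API

Orientations are given as a unit quaternion [w, x, y, z].
In Python, from bench import r, read_camera, camera_params, hand_in, search_frame, spot_point gives the robot as it stands.
- The arm moves only by the tool play_rows, never from a script. Its argument "targets" is a list of rows, each a list of 3 entries, a list of its own where there are three numbers: the shift along the world's x, y, z in m, then the turn about the world's z in rad, then the gripper command: -1 is shut, 1 is fully open, values between are in proportion. In form: [[[dx, dy, dz], yaw, jaw], ...]. A call has 1 to 10 rows; each row shifts and turns the commanded pose from where the row before left it; what a row does not reach is not made up. A row lasts 1/8 s, in which the tool goes at most 62.5 mm and 10.7 degrees, less where a joint would pass 70% of its speed; a pose out of reach is approached as far as the arm can. A call with a gripper value outside its range is refused whole. The fingers move at their own pace and stop on an object; the grip force is fixed at half the most. Time passes only in rows, so rows that do not move let the fingers close. It gives the time, the measured TCP pose, the force and the opening at its end, in the units of the state.
- r.sense(): the state, without advancing time (a new reading comes with each control period).
- read_camera(name): name is "scene" or "top" or "wrist"; returns the picture (480x640x3 uint8, red, green, blue); there is no depth.
- camera_params(name): a dict with "intrinsics" (3x3 intrinsics, pixels), "origin" and "rotation" of the camera in the world. Camera axes: x right, y down, z forward; pixel columns grow to the right and rows downward; lengths in m; the calibration is good to about 2 mm. The wrist camera is an equidistant fisheye: a pixel r from the principal point sees the ray r / f radians off the axis. A picture is of the moment at which its call begins: read the wrist's pose just before it. camera_params takes no time and is no camera call; for the wrist camera it gives the pose at the moment of the call.
- hand_in(): hands the job in, once; it reports no verdict.
Trained networks look in the newest picture that a camera, given by its name, has taken for a name from the list of things; names that differ only in an ending like _2 or _b are one class to them, and where a whole thing is asked for, a point or a joint stands for the part that bears it (a point fixed in the world has none). Each returns a list of dicts, best first, with "confidence" (0 to 1); they miss things now and then, are a little off and sometimes report something else, mostly with a low value. They report only what shows in the picture. A call takes as long as a camera call.
- search_frame(camera, thing): "at" ([x, y, z] in m, in world coordinates, good to about 4 mm: the middle of the surface that is visible of it).
- spot_point(camera, thing): "at" ([x, y, z] in m, in world coordinates, good to about 4 mm: a listed point, or the origin of a listed thing).
The state is a dict: "time_s": time; "joints": joint angles; "dq": joint speeds; "joint_efforts": joint torques, N m; "position": TCP position; "orientation": TCP orientation; "ft_force": force on the tool from outside, world axes, zero at the start; "torque": the same for the moment, N m; "grip_width": finger opening in m.
Only numpy, scipy, OpenCV 4.12 (cv2) and the standard library are available. Lean on these libraries where they do the work, as an engineer would, in place of code of your own. Each camera call takes 0.05 s, during which the arm holds its last target.

### The job

Get the refractor's daily check going: with the fingertips, push the blue test-eye board by its orange tab along the rails towards the measuring head until it drops into the locating notches and lies level there, then press the green start button fully down and let it come back. Never lift or tip the board, do not press start before the board has dropped in, and leave the yellow call button and everything else on the table alone.

Things in the scene. Friction and masses are not known exactly. Their poses are not given: they have to be found in the camera images.
- dock: White check dock, fixed, 130 wide (its x), 500 long (its y); origin: centre of its underside, on the table. Rails run along its y; +y is the way to push, towards the measuring head. Aluminium rails from y -240 to +146, tops 34 above the table. Grey side guides: inner faces at x +-56.5, 4 thick, tops 48 above the table; the board has 1.5 mm play each side.
- head_top (a point): Centre of the top of the white measuring head at the dock's +y end: 120 (x) by 92 (y), 182 mm high above the table.
- dock_home (a point): Where the board's origin lies once all its feet have dropped in: dock frame (0, 65, 36) mm, axes as the dock's. Each of the four rails has one notch, 18 mm long and 6 deep, which takes one 14 mm long foot (2 mm play fore and aft); only here do all four feet meet their notches.
- board: Blue board, loose on the rails: plate 110 (x) x 140 (y) x 8 mm on four feet 8 tall, about 0.65 kg (varies). Origin: centre of the plate's underside; axes parallel to the dock's. Rides with origin 42 mm above the table, 36 once dropped in. Starts 125 to 205 mm short of home. Sliding takes about 4 N; in the notches it stops dead and holds against a 25 N push; ramming it harder may tip it.
- eye (a point): Centre of the black model-eye tube on the grey post on the board's front part: board frame (0, 41, 67) mm. Tube 32 mm across, 42 long along y; top 83 mm above the board's origin.
- tab (a point): Centre of the rear face of the orange push tab at the board's rear edge: board frame (0, -70, 22) mm. Tab 60 wide (x), 12 thick, from the plate's top (8 mm above the board's origin) to 36 mm above the origin; its rear face is flush with the plate's rear edge. Push this face towards the dock's +y; the space behind it over the rails is free.
- start (a joint): Green start button, 32 mm across, pressed straight down: 0 up, 0.006 m fully down; spring, about 5 N fully down; counts as pressed beyond 0.004.
- start_top (a point): Centre of the top face of the green start button; it and the yellow one swap places from run to run.
- call (a joint): Yellow call button of the same make: leave alone. 0 up, 0.006 fully down.
- call_top (a point): Centre of the top face of the yellow call button.
- cleaner: Clear bottle of lens cleaner with blue cap, 56 across, 130 high, loose; origin under its centre. Leave alone.
- mug: White mug, 80 across, 90 high, loose; origin under its centre. Leave alone.
- case: Black spectacle case 65 x 160 x 45 mm, loose; origin under its centre. Leave alone.
- lens_a: Red-rimmed trial lens ring, 38 across, 8 high, loose, flat on the table; origin under its centre. Leave alone.
- lens_b: Black-rimmed trial lens ring, 38 across, 8 high, loose, flat on the table; origin under its centre. Leave alone.
- driver: Screwdriver 150 mm long, loose, lying on the table. Leave alone.
- drops: Small white drops bottle, 36 across, 70 high, loose; origin under its centre. Leave alone.

How it is judged:
On the way, in this order (a step that is already met when the one before it is completed fails the run):
1. the board has dropped into the notches and lies level at home (x of board in the frame of dock_home between -0.004 and 0.004 m and y of board in the frame of dock_home between -0.004 and 0.004 m and z of board in the frame of dock_home between -0.0025 and 0.0025 m and angle between board's own z axis and vertical below 0.03 rad and angle between the y axis of board and the y axis of dock, either way round below 0.05 rad), for 0.2 s.
2. the green start button is pressed down with the board at home (all of step 1 and value of joint start above 0.004 m), for 0.05 s.
At the end, for the whole second after the job is handed in: The board rests in the notches: origin within 4 mm of dock_home along the rails and across them, within 2.5 mm of its height, tilted under 0.03 rad and in line with the dock to 0.05 rad, at rest; both buttons are up again (all of step 1 and linear speed of board below 0.02 m/s and value of joint each of start, call below 0.002 m); the robot touches nothing.
It fails at once if the board was lifted over 8 mm off the rails or tipped (height (world z) of board above 0.05 m or angle between board's own z axis and vertical above 0.15 rad).
It fails at once if start was pressed before the board had dropped in (value of joint start above 0.003 m and z of board in the frame of dock_home above 0.004 m).
It fails at once if the yellow call button was pressed (value of joint call above 0.003 m).
It fails at once if a bystander was disturbed (distance of any of cleaner, mug, case, lens_a, lens_b, driver, drops from where it was at the start of the episode above 0.02 m).
It also fails if it takes over 48 s, if anything falls off the work surface, if the arm or the gripper's body presses on something with over 40 N, if the wrist force passes 120 N, or if a joint passes its speed limit or range.

## Working session

There is one attempt and no reset: what is moved stays moved. The work goes in short steps, Python scripts to look and compute and a tool call to move; the robot and the scene stay as the last step left them, time stands still between calls to the robot, and variables do not carry over. Pictures are saved under pics/ and viewed, and the job is handed in when it is done.

Besides the shell and the picture viewer there is one more tool, called after ">>>" as name(argument=value, ...) on one line, values as JSON. play_rows: Moves the arm, as the interface text tells. Its arguments: {"type":"object","properties":{"targets":{"type":"array","items":{"type":"array"}}},"required":["targets"]}

```bash
mkdir -p pics
python3 - <<'E'
from bench import *
import cv2
s=r.sense();print(s['time_s'],s['position'],s['orientation'],s['grip_width'])
for c in ['scene','top']:
    im=read_camera(c);cv2.imwrite(f'pics/{c}0.png',im[:,:,::-1])
    for t in ['board','tab','eye','dock_home','head_top','start_top','call_top','dock']:
        print(c,t,[(round(d['confidence'],2),[round(v,4) for v in d['at']]) for d in spot_point(c,t)[:2]])
p=camera_params('top');print(p)
print(r.sense()['time_s'])
E
```

```text
0.0 [0.21799803 0.50469947 0.24767163] [-2.16576640e-04  2.02490845e-01  9.79283953e-01 -5.91508482e-04] 0.08529002448287076
scene board [(0.9, [0.5597, -0.103, 0.0391])]
scene tab [(0.6, [0.5328, -0.1687, 0.0652])]
scene eye [(0.65, [0.5627, -0.0602, 0.1104])]
scene dock_home []
scene head_top [(0.84, [0.6308, 0.2251, 0.1858])]
scene start_top [(0.61, [0.3967, 0.2243, 0.026]), (0.36, [0.4735, -0.4119, -0.0001])]
scene call_top [(0.54, [0.3972, -0.2695, 0.0249])]
scene dock [(0.86, [0.5875, 0.0276, 0.0015])]
top board [(0.84, [0.5514, -0.1027, 0.0407])]
top tab [(0.62, [0.5351, -0.1686, 0.0649]), (0.59, [0.3523, 0.4056, -0.0006])]
top eye [(0.84, [0.5639, -0.0647, 0.1086])]
top dock_home [(0.65, [0.6, 0.0958, 0.0354])]
top head_top [(0.57, [0.6314, 0.2283, 0.1808])]
top start_top [(0.6, [0.3908, 0.2234, 0.0229])]
top call_top [(0.42, [0.3975, -0.2702, 0.0229])]
top dock [(0.81, [0.5829, 0.0281, -0.0012]), (0.17, [0.4771, -0.4108, -0.0032])]
{'intrinsics': array([[568.7808274 ,   0.        , 322.0360166 ],
       [  0.        , 568.7808274 , 229.86417949],
       [  0.        ,   0.        ,   1.        ]]), 'origin': array([0.37934145, 0.01492293, 1.63020215]), 'rotation': array([ 0.01869075, -0.70585986,  0.70731137, -0.03351338])}
0.9
```

View pics/top0.png

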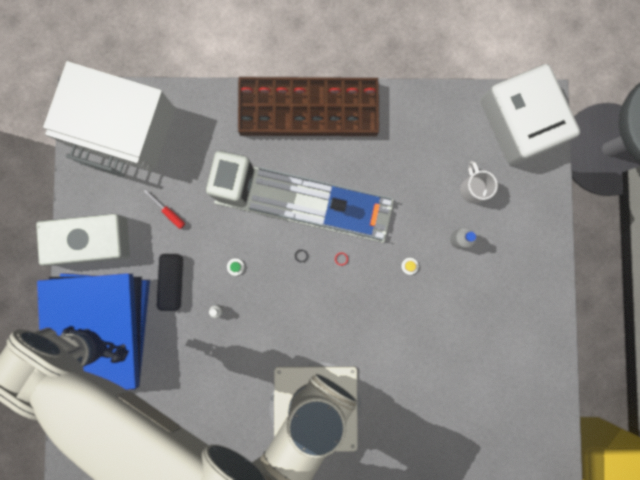

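View pics/scene0.png

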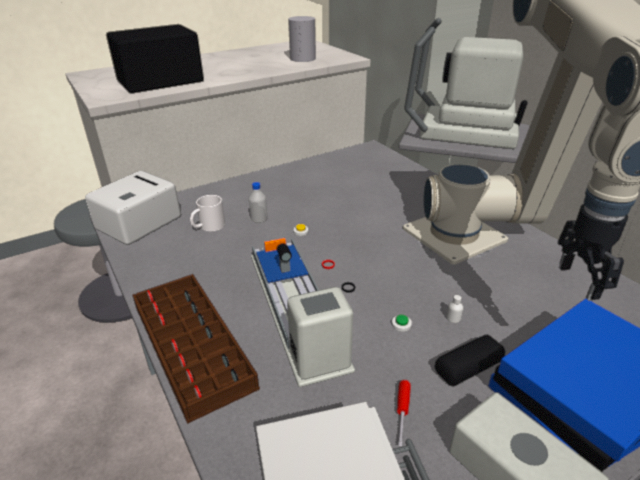

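The dock is yawed about -14°, and the board sits about 198 mm short of home. Green is at top pixel (236,267) and yellow at (410,266). I'll move behind the tab with the fingers shut.

>>> play_rows(targets=[[[0.019,-0.045,0],-0.088,-1],[[0.019,-0.045,0],-0.088,-1],[[0.019,-0.045,0],-0.088,-1],[[0.019,-0.045,0],-0.088,-1],[[0.019,-0.045,0],-0.088,-1],[[0.019,-0.045,0],-0.088,-1],[[0.019,-0.045,0],-0.088,-1],[[0.019,-0.045,0],-0.088,-1]])

```text
time_s: 1.9
position: [0.3705, 0.1434, 0.2485]
orientation: [0.0, 0.529, 0.849, 0.0]
ft_force: [0.5, -0.0, -0.4]
grip_width: 0.0001
```

>>> play_rows(targets=[[[0.019,-0.045,0],-0.088,-1],[[0.019,-0.045,0],-0.088,-1],[[0.019,-0.045,0],-0.088,-1],[[0.019,-0.045,0],-0.088,-1],[[0.019,-0.045,0],-0.088,-1],[[0.019,-0.045,0],-0.088,-1],[[0.019,-0.045,0],-0.088,-1],[[0.019,-0.045,0],-0.088,-1],[[0,0,0],0,-1],[[0,0,0],0,-1]])

```text
time_s: 3.15
position: [0.5219, -0.2149, 0.248]
orientation: [-0.0, 0.788, 0.615, -0.0]
ft_force: [-0.4, -0.3, -0.1]
grip_width: 0.0001
```

```bash
cat > look.py <<'E'
from bench import *
import cv2,sys
import numpy as np
tag=sys.argv[1];cams=sys.argv[2].split(',');ths=sys.argv[3].split(',')
s=r.sense();print(s['time_s'],s['position'].round(4),s['orientation'].round(4),s['ft_force'].round(2),s['grip_width'])
for c in cams:
    p=camera_params(c)
    im=read_camera(c);cv2.imwrite(f'pics/{c}{tag}.png',im[:,:,::-1])
    for t in ths:
        print(c,t,[(round(d['confidence'],2),[round(v,4) for v in d['at']]) for d in spot_point(c,t)[:2]])
E
python3 look.py 1 wrist,top board,tab,eye,head_top,dock,start_top,call_top
```

```text
3.15 [ 0.5219 -0.2149  0.248 ] [-4.000e-04  7.882e-01  6.155e-01 -1.000e-04] [-0.45 -0.28 -0.1 ] 0.00014264596917980935
wrist board [(0.65, [0.5555, -0.0996, 0.0398])]
wrist tab [(0.66, [0.5359, -0.1662, 0.0593])]
wrist eye [(0.96, [0.5597, -0.0625, 0.1126])]
wrist head_top []
wrist dock []
wrist start_top []
wrist call_top [(0.86, [0.3969, -0.2714, 0.0231]), (0.2, [0.4171, -0.0735, -0.0038])]
top board [(0.95, [0.5519, -0.1002, 0.0394])]
top tab [(0.91, [0.5361, -0.1656, 0.0647]), (0.72, [0.4766, -0.4131, -0.0005])]
top eye [(0.96, [0.5655, -0.0655, 0.1094]), (0.54, [0.5829, 0.0282, 0.0029])]
top head_top [(0.63, [0.6304, 0.2251, 0.1775])]
top dock [(0.75, [0.5825, 0.0309, -0.0001]), (0.4, [0.6316, 0.2221, 0.1815])]
top start_top [(0.54, [0.3942, 0.2246, 0.0199])]
top call_top []
```

View pics/wrist1.png

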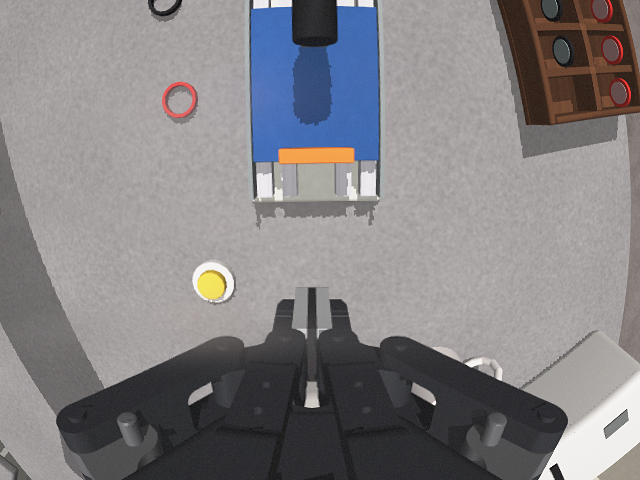

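Run:
```python
import cv2
im=cv2.imread('pics/top1.png')[130:280,190:430]
cv2.imwrite('pics/top1c.png',cv2.resize(im,None,fx=3.3,fy=3.3,interpolation=cv2.INTER_CUBIC))
```

```text
(no output)
```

View pics/top1c.png

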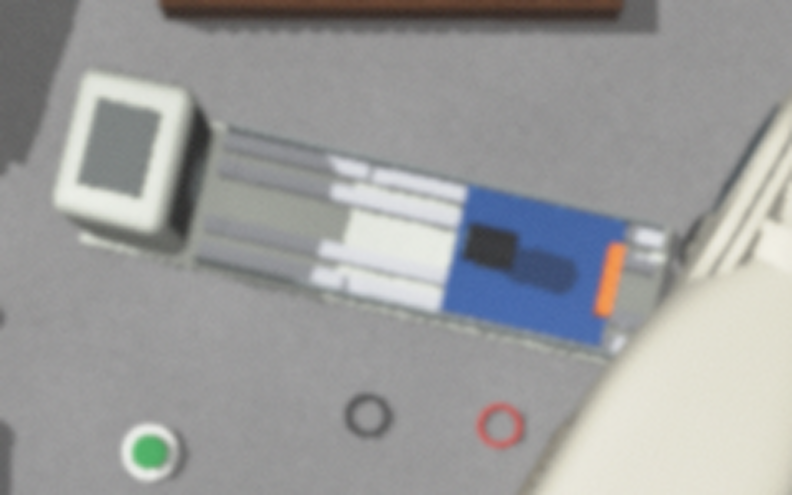

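The wrist view shows the board square to the tool: edges at columns 252 and 379, tab centre at 316, fingers at 312. Now I'll descend and approach the tab.

>>> play_rows(targets=[[[0,0,-0.04],0,-1],[[0,0,-0.04],0,-1],[[0,0,-0.04],0,-1],[[0,0,-0.035],0,-1],[[0,0,-0.023],0,-1],[[0,0,0],0,-1],[[0.0024,0.0097,0],0,-1],[[0.0024,0.0097,0],0,-1],[[0.0015,0.006,0],0,-1],[[0,0,0],0,-1]])

```text
time_s: 5.2
position: [0.5288, -0.1891, 0.0708]
orientation: [0.0, 0.788, 0.616, 0.0]
ft_force: [0.6, -0.1, -0.3]
grip_width: 0.0
```

```bash
python3 look.py 2 wrist,scene tab,board
```

```text
5.2 [ 0.5288 -0.1891  0.0708] [4.000e-04 7.879e-01 6.158e-01 2.000e-04] [ 0.56 -0.09 -0.27] 2.0854692540101408e-05
wrist tab [(0.7, [0.5364, -0.1655, 0.0597])]
wrist board [(0.56, [0.5526, -0.0985, 0.0406])]
scene tab [(0.93, [0.5317, -0.1672, 0.0675]), (0.58, [0.3999, -0.2725, 0.025])]
scene board [(0.95, [0.5575, -0.103, 0.0388])]
```

View pics/wrist2.png

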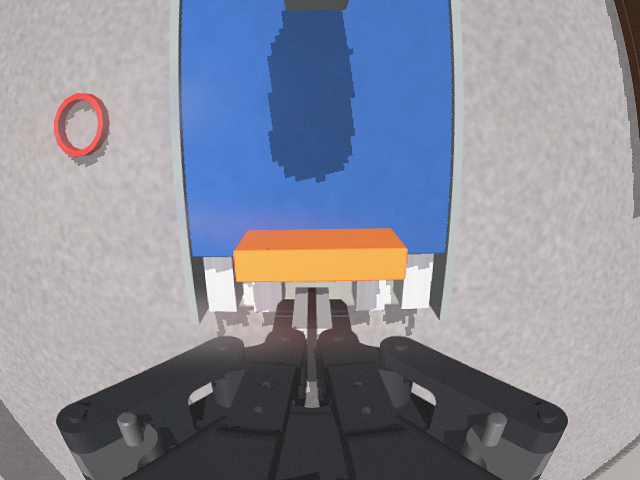

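Tab centre is at column 320 and the fingers at 312, so I'm about 3 mm left of centre. I'll correct that and start pushing gently.

>>> play_rows(targets=[[[0.004,0.003,0],0,-1],[[0.001,0.004,0],0,-1],[[0.001,0.004,0],0,-1],[[0.001,0.004,0],0,-1],[[0.0012,0.0048,0],0,-1],[[0.0015,0.006,0],0,-1],[[0.0015,0.006,0],0,-1],[[0.0015,0.006,0],0,-1]])

```text
time_s: 6.5
position: [0.5412, -0.1514, 0.0702]
orientation: [-0.0, 0.788, 0.615, -0.0]
ft_force: [-0.9, -3.0, -1.9]
grip_width: -0.0
```

>>> play_rows(targets=[[[0.0018,0.0072,0],0,-1],[[0.0018,0.0072,0],0,-1],[[0.0018,0.0072,0],0,-1],[[0.0018,0.0072,0],0,-1],[[0.0018,0.0072,0],0,-1],[[0.0018,0.0072,0],0,-1],[[0.0018,0.0072,0],0,-1],[[0.0018,0.0072,0],0,-1],[[0.0018,0.0072,0],0,-1],[[0.0018,0.0072,0],0,-1]])

```text
time_s: 7.75
position: [0.5591, -0.0794, 0.0702]
orientation: [-0.0, 0.788, 0.615, -0.0]
ft_force: [-2.1, -3.5, -1.8]
grip_width: 0.0002
```

>>> play_rows(targets=[[[0.0018,0.0072,0],0,-1],[[0.0018,0.0072,0],0,-1],[[0.0018,0.0072,0],0,-1],[[0.0018,0.0072,0],0,-1],[[0.0018,0.0072,0],0,-1],[[0.0018,0.0072,0],0,-1],[[0.001,0.004,0],0,-1],[[0.001,0.004,0],0,-1],[[0.001,0.004,0],0,-1]])

```text
time_s: 8.88
position: [0.5719, -0.0248, 0.0702]
orientation: [-0.0, 0.788, 0.615, -0.001]
ft_force: [-6.1, -6.5, 1.6]
grip_width: -0.0004
```

```bash
python3 look.py 3 wrist,top tab,board,eye,dock_home
```

```text
8.875 [ 0.5719 -0.0248  0.0702] [-2.000e-04  7.883e-01  6.152e-01 -1.200e-03] [-6.15 -6.51  1.64] -0.0003538988103687142
wrist tab [(0.66, [0.574, -0.0102, 0.0587])]
wrist board [(0.92, [0.5956, 0.0539, 0.0405]), (0.59, [0.4184, -0.0714, -0.0034])]
wrist eye []
wrist dock_home [(0.47, [0.427, 0.0415, 0.0014])]
top tab []
top board [(0.64, [0.5848, 0.0511, 0.0424])]
top eye [(0.76, [0.6039, 0.0921, 0.1066])]
top dock_home [(0.62, [0.6004, 0.0954, 0.0352])]
```

View pics/wrist3.png

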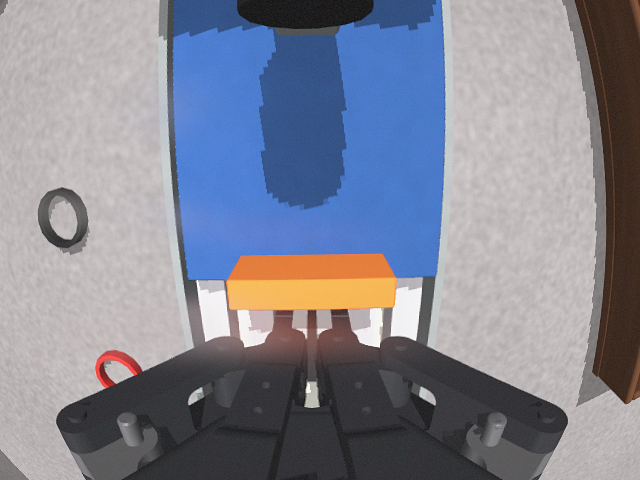

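The tab is in contact at about 8 N. There's a slight sideways load, so I'll ease off laterally and continue slowly; about 40 mm remains.

>>> play_rows(targets=[[[-0.001,0.002,0],0,-1],[[0.0005,0.003,0],0,-1],[[0.0007,0.003,0],0,-1],[[0.0007,0.003,0],0,-1],[[0.0007,0.003,0],0,-1],[[0.0007,0.003,0],0,-1],[[0.0007,0.003,0],0,-1]])

```text
time_s: 10.25
position: [0.576, -0.0045, 0.0703]
orientation: [0.0, 0.788, 0.615, -0.0]
ft_force: [-1.2, -3.2, -1.9]
grip_width: -0.0003
```

>>> play_rows(targets=[[[0.0007,0.003,0],0,-1],[[0.0007,0.003,0],0,-1],[[0.0007,0.003,0],0,-1],[[0.0007,0.003,0],0,-1]])

```text
time_s: 10.75
position: [0.5788, 0.0075, 0.0703]
orientation: [0.0, 0.788, 0.615, -0.0]
ft_force: [-0.9, -2.5, -1.2]
grip_width: 0.0001
```

>>> play_rows(targets=[[[0.0007,0.003,0],0,-1],[[0.0007,0.003,0],0,-1]])

```text
time_s: 11.0
position: [0.5802, 0.0135, 0.0703]
orientation: [0.0, 0.788, 0.615, 0.0]
ft_force: [-0.9, -2.8, -1.4]
grip_width: -0.0001
```

>>> play_rows(targets=[[[0.0005,0.002,0],0,-1],[[0.0005,0.002,0],0,-1]])

```text
time_s: 11.25
position: [0.5812, 0.0173, 0.0704]
orientation: [0.0, 0.788, 0.615, -0.0]
ft_force: [-1.0, -3.6, -0.6]
grip_width: -0.0001
```

>>> play_rows(targets=[[[0.0005,0.002,0],0,-1],[[0.0005,0.002,0],0,-1]])

```text
time_s: 11.5
position: [0.5816, 0.0185, 0.0704]
orientation: [0.002, 0.789, 0.615, -0.003]
ft_force: [-6.9, -26.0, 4.0]
grip_width: -0.0003
```

It has stopped dead at about 27 N. I'll back off and look.

>>> play_rows(targets=[[[-0.001,-0.004,0],0,-1],[[-0.003,-0.012,0],0,-1],[[-0.004,-0.016,0],0,-1],[[0,0,0],0,-1]])

```text
time_s: 12.0
position: [0.5739, -0.0119, 0.0704]
orientation: [0.0, 0.789, 0.615, 0.0]
ft_force: [0.3, 0.6, -0.7]
grip_width: 0.0
```

```bash
python3 look.py 4 wrist,top,scene tab,board,eye,start_top,call_top
python3 - <<'E'
import cv2
for n,(a,b,c,d) in {'scene':(220,370,210,370),'top':(130,280,190,430)}.items():
    im=cv2.imread(f'pics/{n}4.png')[a:b,c:d]
    cv2.imwrite(f'pics/{n}4c.png',cv2.resize(im,None,fx=3.3,fy=3.3,interpolation=cv2.INTER_CUBIC))
E
```

```text
12.0 [ 0.5739 -0.0119  0.0704] [0.000e+00 7.887e-01 6.148e-01 1.000e-04] [ 0.26  0.64 -0.7 ] 4.811054697565527e-05
wrist tab [(0.89, [0.5833, 0.0322, 0.0556])]
wrist board [(0.91, [0.6025, 0.0965, 0.0343])]
wrist eye []
wrist start_top []
wrist call_top []
top tab [(0.6, [0.5847, 0.0299, 0.0581])]
top board [(0.9, [0.5977, 0.0958, 0.0343]), (0.38, [0.6125, 0.1347, 0.1046])]
top eye [(0.82, [0.6137, 0.1325, 0.1037])]
top start_top [(0.51, [0.3948, 0.2269, 0.0221])]
top call_top [(0.65, [0.3987, -0.2677, 0.0241])]
scene tab [(0.81, [0.5814, 0.0311, 0.0591])]
scene board []
scene eye [(0.85, [0.6119, 0.1386, 0.1044])]
scene start_top [(0.71, [0.398, 0.2221, 0.0233])]
scene call_top [(0.24, [0.3517, 0.403, -0.0013])]
```

View pics/wrist4.png

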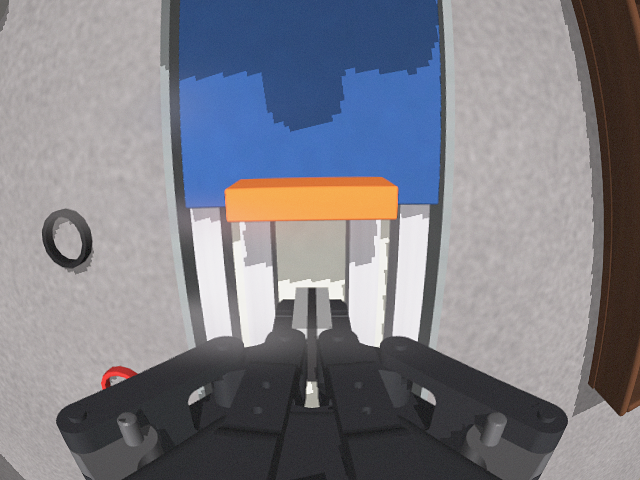

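View pics/scene4c.png

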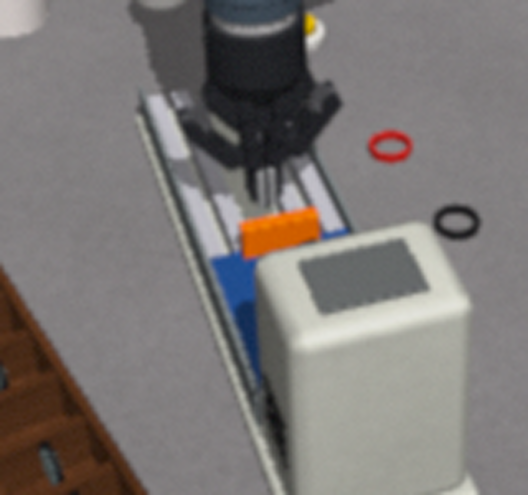

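View pics/top4c.png

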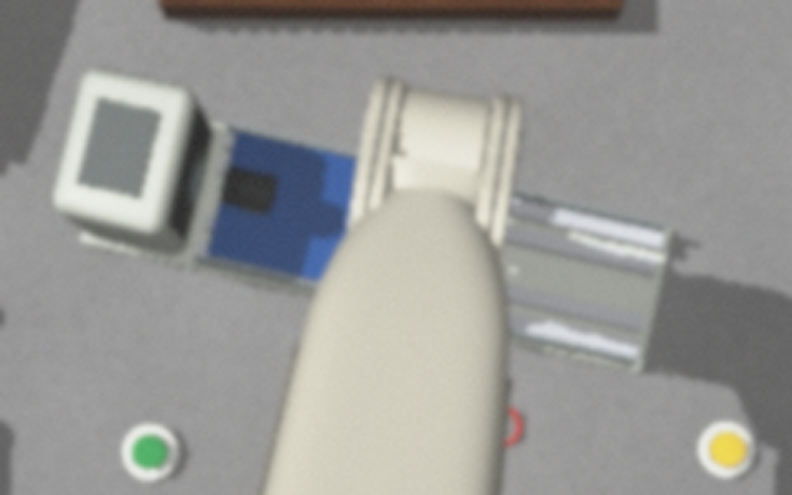

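The board reads about 6 mm lower in every view (board z 0.040→0.034, eye 0.109→0.104), and it sits at the detected dock_home. Next I'll lift away and go over the green button.

>>> play_rows(targets=[[[0,0,0.04],0,-1],[[0,0,0.05],0,-1],[[-0.02,0.02,0.04],0,-1],[[-0.03,0.036,0],0,-1],[[-0.03,0.04,0],0,-1],[[-0.03,0.04,0],0,-1],[[-0.03,0.04,0],0,-1],[[-0.025,0.04,0],0,-1],[[-0.014,0.02,-0.04],0,-1],[[0,0,0],0,-1]])

```text
time_s: 14.15
position: [0.3929, 0.2258, 0.1587]
orientation: [-0.001, 0.787, 0.616, -0.002]
ft_force: [1.1, -1.3, 0.0]
grip_width: -0.0
```

```bash
python3 look.py 5 wrist,scene,top start_top,board,tab,eye
```

```text
14.15 [0.3929 0.2258 0.1587] [-7.000e-04  7.874e-01  6.165e-01 -1.900e-03] [ 1.08 -1.27  0.04] -2.2002533216593323e-05
wrist start_top [(0.75, [0.3976, 0.2297, 0.0218])]
wrist board [(0.56, [0.6022, 0.0963, 0.0333])]
wrist tab [(0.89, [0.5836, 0.0312, 0.0559])]
wrist eye [(0.74, [0.6061, 0.1367, 0.1062]), (0.24, [0.5825, 0.031, 0.0545])]
scene start_top [(0.6, [0.3981, 0.2246, 0.0233])]
scene board [(0.16, [0.4233, 0.0429, 0.0033])]
scene tab [(0.67, [0.5844, 0.0279, 0.0016]), (0.57, [0.5804, 0.0305, 0.061])]
scene eye [(0.98, [0.6114, 0.1382, 0.1039])]
top start_top [(0.45, [0.3934, 0.2268, 0.0214])]
top board [(0.9, [0.5991, 0.0925, 0.0349])]
top tab [(0.83, [0.5857, 0.0326, 0.0608]), (0.17, [0.3972, -0.2698, 0.0207])]
top eye [(0.81, [0.6137, 0.1326, 0.1011])]
```

View pics/wrist5.png

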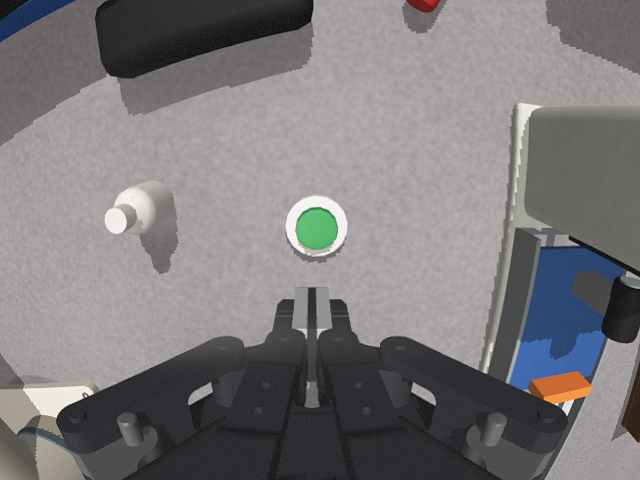

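View pics/scene5.png

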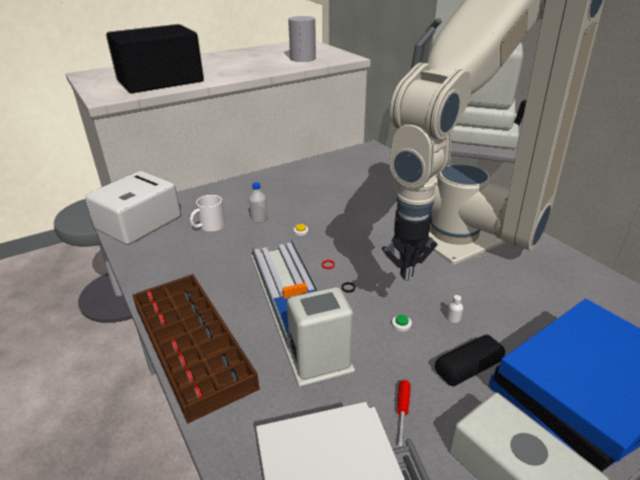

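Run:
```python
from bench import *
import cv2,numpy as np
from scipy.spatial.transform import Rotation as R
for c in ['wrist','top','scene']:
    p=camera_params(c);K=np.array(p['intrinsics']);o=np.array(p['origin']);q=np.array(p['rotation'])
    rot=R.from_quat(q[[1,2,3,0]]) if q.size==4 else R.from_matrix(q)
    im=cv2.imread(f'pics/{c}5.png').astype(int)
    m=(im[...,1]>im[...,2]*1.5)&(im[...,1]>im[...,0]*1.3)&(im[...,1]>70)
    n,l,s,ce=cv2.connectedComponentsWithStats(m.astype(np.uint8));i=1+np.argmax(s[1:,4]);u,v=ce[i]
    x=(u-K[0,2])/K[0,0];y=(v-K[1,2])/K[1,1]
    if c=='wrist':
        t=np.hypot(x,y);d=np.array([x/t*np.sin(t),y/t*np.sin(t),np.cos(t)])
    else: d=np.array([x,y,1])
    d=rot.apply(d);P=o+d*(0.022-o[2])/d[2];print(c,u,v,s[i,4],P.round(4))
```

```text
wrist 316.3018315018315 228.06886446886446 1365 [0.3993 0.2275 0.022 ]
top 237.8235294117647 266.70588235294116 17 [0.3947 0.2183 0.022 ]
scene 401.65384615384613 319.3557692307692 104 [0.4009 0.2336 0.022 ]
```

>>> play_rows(targets=[[[0.004,0,-0.03],0,-1],[[0,0,-0.04],0,-1],[[0,0,-0.03],0,-1],[[0,0,-0.012],0,-1],[[0,0,0],0,-1]])

```text
time_s: 15.52
position: [0.399, 0.2253, 0.0482]
orientation: [-0.0, 0.788, 0.615, -0.0]
ft_force: [-0.7, 0.0, 0.4]
grip_width: -0.0003
```

```bash
python3 look.py 6 wrist start_top
```

```text
15.525 [0.399  0.2253 0.0482] [-1.000e-04  7.882e-01  6.154e-01 -5.000e-04] [-0.69  0.05  0.39] -0.00029658804667925755
wrist start_top [(0.76, [0.3958, 0.2283, 0.0222]), (0.64, [0.271, 0.2782, 0.0013])]
```

View pics/wrist6.png

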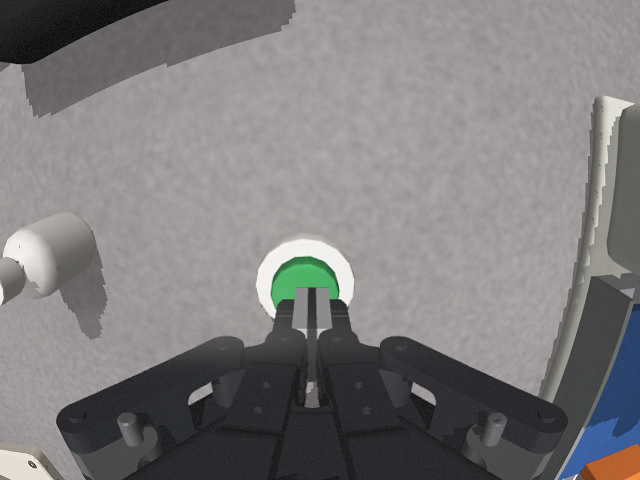

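>>> play_rows(targets=[[[-0.003,0.002,-0.005],0,-1],[[0,0,-0.004],0,-1],[[0,0,-0.002],0,-1],[[0,0,-0.002],0,-1]])

```text
time_s: 16.12
position: [0.3961, 0.2274, 0.0353]
orientation: [-0.0, 0.788, 0.615, 0.0]
ft_force: [-0.5, 2.1, 3.2]
grip_width: 0.0001
```

>>> play_rows(targets=[[[0,0,-0.0015],0,-1],[[0,0,0],0,-1]])

```text
time_s: 16.38
position: [0.3961, 0.2274, 0.0338]
orientation: [-0.0, 0.788, 0.615, 0.0]
ft_force: [-1.5, 1.6, 4.7]
grip_width: 0.0002
```

>>> play_rows(targets=[[[0,0,-0.001],0,-1],[[0,0,0],0,-1]])

```text
time_s: 16.62
position: [0.3961, 0.2274, 0.033]
orientation: [-0.0, 0.788, 0.615, 0.0]
ft_force: [-2.6, 1.5, 6.6]
grip_width: 0.0002
```

>>> play_rows(targets=[[[0,0,-0.001],0,-1],[[0,0,0],0,-1]])

```text
time_s: 16.88
position: [0.3962, 0.2275, 0.0328]
orientation: [0.0, 0.788, 0.615, 0.001]
ft_force: [-6.6, 1.0, 20.4]
grip_width: 0.0
```

It has reached the stop (20 N, after about 6 mm of travel, with the spring near 5 N just before). Now I'll retract.

>>> play_rows(targets=[[[0,0,0.004],0,-1],[[0,0,0.012],0,-1],[[0,0,0.04],0,-1],[[0,0,0.04],0,-1],[[-0.02,0,0.03],0,-1],[[0,0,0],0,-1],[[0,0,0],0,-1]])

```text
time_s: 17.75
position: [0.3762, 0.2271, 0.1575]
orientation: [0.0, 0.788, 0.615, -0.0]
ft_force: [-0.1, -0.8, -0.8]
grip_width: -0.0002
```

```bash
python3 look.py 7 wrist,scene,top start_top,call_top,board,tab,eye
```

```text
17.75 [0.3762 0.2271 0.1575] [ 2.000e-04  7.882e-01  6.154e-01 -0.000e+00] [-0.11 -0.75 -0.82] -0.00023454362477500165
wrist start_top [(0.85, [0.3988, 0.2275, 0.0224])]
wrist call_top []
wrist board [(0.72, [0.6034, 0.097, 0.0338])]
wrist tab [(0.89, [0.5814, 0.0342, 0.0533])]
wrist eye []
scene start_top [(0.67, [0.3958, 0.2254, 0.0208])]
scene call_top [(0.61, [0.397, -0.2721, 0.0244])]
scene board []
scene tab [(0.64, [0.5798, 0.0275, 0.058])]
scene eye [(0.6, [0.6112, 0.1357, 0.1061])]
top start_top [(0.53, [0.3921, 0.2276, 0.0214])]
top call_top [(0.65, [0.3951, -0.2676, 0.0219])]
top board [(0.58, [0.5994, 0.0954, 0.0352])]
top tab [(0.9, [0.585, 0.0303, 0.0593])]
top eye [(0.61, [0.6117, 0.1339, 0.0996]), (0.17, [0.3958, -0.2683, 0.0235])]
```

View pics/wrist7.png

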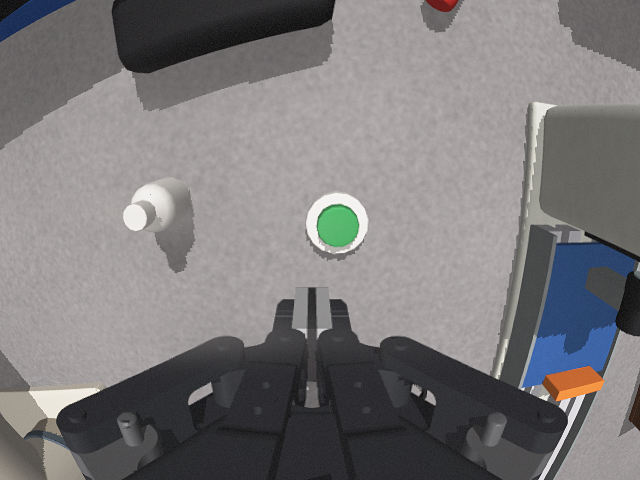

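View pics/top7.png

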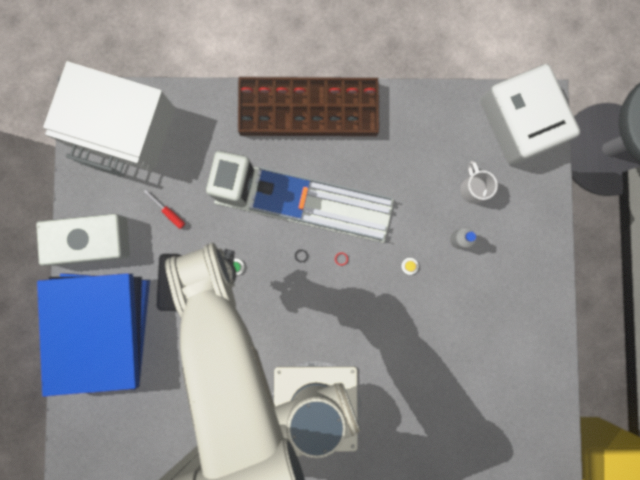

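The top view shows the board in place (around (280,195)), the green button up, and every bystander where it was. I'm handing in.

```bash
python3 -c "
from bench import *
print(hand_in())"
```

```text
the job is handed in; nothing more can be done
None
```

The daily check is started and the job is handed in. `hand_in` gave no verdict, so success rests on my own checks below.

- **Board:** I pushed it by the orange tab with shut fingertips at about 3–8 N until it stopped dead at about 27 N. After I backed off, all the cameras put it about 6 mm lower. The board origin read z ≈ 0.034–0.035 m, against about 0.040 m while riding. It read (0.600, 0.095), within about 4 mm of the detected `dock_home`. I judged that it lies level from those readings and the pictures; I did not measure its tilt.
- **Start button:** I pressed it about 6 mm, to its stop. The force was about 5 N on the spring, then 20 N at the stop. After I retracted, its top read about 0.021–0.022 m, so it is up again.
- **Everything else:** The yellow button was never approached. In the last overhead picture, everything I could see stood where it started. The spectacle case and drops bottle were partly or wholly hidden by the arm there, but the last wrist view showed both still in place. The arm is clear of everything.
- **Disagreements:** The cameras differed by about 4–7 mm on where the green button and the tab were, the usual detector scatter. One scene-camera detection of the tab, at table height, was plainly false and I ignored it.

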